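Key the sample carousel onto the analyser's drive pin

TASK

The sample carousel has been put on the water analyser's spindle, but the notch in its rim is not over the drive pin, so it stands too high. With a fingertip against one of its cups push the carousel round until the notch stands over the pin, then press down on the middle of the hub until the carousel is fully home, and take the hand away. Do not lift the carousel or the vials, which stay standing in their cups, and leave the bottles and the beaker where they are.

Things in the scene. Friction and masses are not known exactly. Their poses are not given: they have to be found in the camera images.
- analyser: benchtop water analyser, fixed grey housing 85 mm high. Origin on the bench below the spindle; x to its rear, y to its sampler side. Housing x -155 to 235, y -165 to 200 mm. On its deck: a parked sampler arm (x 32 to 218, y 159 to 185 mm, top 158 mm above the bench) and a rear tray (x 177 to 223, y -133 to -7 mm) with two bottles (tops 156 mm above the bench)
- turntable: dark steel turntable 270 mm across on the analyser's deck, held still. Origin on its spindle's axis, on its upper face, 93 mm above the bench; z up, x axis through the drive pin. A seat 110 mm across and 6 mm high in its middle carries the carousel when this is home
- pin (a point): tip of the drive pin, a steel pin 10 mm thick standing 12 mm up from the turntable, 90 mm from its axis. The carousel hides it until the notch is over it, but the bright metal bar that holds it (14 mm wide) runs straight outward from it and shows beyond the carousel's rim, out to 133 mm from the axis
- carousel: white plastic sample carousel, a loose plate 196 mm across, 8 mm thick, with a hub and five cups, about 0.4 kg, level on the spindle. Origin on its axis at the plate's underside; z up, x axis through the notch. At the start 13 mm above the turntable's face, on a stiff friction bush; turns easily either way without limit (1 to 2 N on a cup) and stays where it is left. Home is 6 mm above that face
- notch (a point): the notch in the carousel's rim, open outward: 18 mm wide at its inner end (81 mm from the axis), 24 mm at the rim (98 mm). This point lies in its middle, 90 mm from the axis, level with the plate's top. The pin enters when this point is within about 5 mm of the pin, seen from above
- hub_top (a point): centre of the flat round top of the carousel's hub, 48 mm across, 35 mm above the plate's underside: the place to press. The bush below gives way evenly at 5 to 10 N. With notch over pin the carousel sinks 7 mm, stops on its seat and stays there; out of line it stays up on the pin and tips by 2 to 3 degrees
- cup1 (a point): empty cup, a round socket 29 mm across, 24 mm inside, 26 mm high, moulded on the plate 72 mm from the axis; this point is on its axis at the rim, 34 mm above the plate's underside; 60 degrees anticlockwise (from above) of the notch. Inward of the notch, between cup5 and cup1, is a free space 95 mm wide, where a fingertip can push against cup1 (carousel turns anticlockwise) or cup5 (clockwise)
- cup5 (a point): empty cup, a round socket 29 mm across, 24 mm inside, 26 mm high, moulded on the plate 72 mm from the axis; this point is on its axis at the rim, 34 mm above the plate's underside; 60 degrees clockwise of the notch
- cup2 (a point): cup, a round socket 29 mm across, 24 mm inside, 26 mm high, moulded on the plate 72 mm from the axis; this point is on its axis at the rim, 34 mm above the plate's underside; 120 degrees anticlockwise of the notch; holds a vial
- cup3 (a point): cup, a round socket 29 mm across, 24 mm inside, 26 mm high, moulded on the plate 72 mm from the axis; this point is on its axis at the rim, 34 mm above the plate's underside; 180 degrees anticlockwise of the notch; holds a vial
- cup4 (a point): cup, a round socket 29 mm across, 24 mm inside, 26 mm high, moulded on the plate 72 mm from the axis; this point is on its axis at the rim, 34 mm above the plate's underside; 240 degrees anticlockwise of the notch; holds a vial
- vial2_mid (a point): middle of a loose capped sample vial, 22 mm across and 44 mm high, standing in cup2 (18 mm of it shows above the cup); this point is 22 mm above its foot
- vial3_mid (a point): middle of a loose capped sample vial, 22 mm across and 44 mm high, standing in cup3 (18 mm of it shows above the cup); this point is 22 mm above its foot
- vial4_mid (a point): middle of a loose capped sample vial, 22 mm across and 44 mm high, standing in cup4 (18 mm of it shows above the cup); this point is 22 mm above its foot
- reagent1_mid (a point): a white dropper bottle in the tray on the analyser's deck, loose, 28 mm across and 68 mm high; this point is its middle
- reagent2_mid (a point): the other white dropper bottle in the tray on the analyser's deck, loose, 28 mm across and 68 mm high; this point is its middle
- bottle1_mid (a point): a blue dropper bottle with a white cap on the bench, left, loose, 28 mm across and 68 mm high; this point is its middle
- bottle2_mid (a point): a blue dropper bottle with a white cap on the bench, right, loose, 28 mm across and 68 mm high; this point is its middle
- beaker_mid (a point): a glass beaker on the bench, right, loose, 68 mm across and 85 mm high; this point is its middle

How it is judged:
By the outcome, as a careful person would: the job done as asked, in the order asked, and still so for the second after the job is handed in, with the robot touching nothing.
It also fails if it takes over 58 s, if anything falls off the work surface, if the arm or the gripper's body presses on something with over 40 N, if the wrist force passes 120 N, or if a joint passes its speed limit or range.

ROBOT

A 6-joint arm with a two-finger parallel gripper is mounted at the origin on the work surface. World frame = base frame: x ahead of the robot, y to its left, z up, the work surface at z = 0. Lengths are in m, angles in rad, forces in N, time in s.
With the tool pointing down it reaches from about 0.275 to 0.975 m from the base axis. Payload 8.4 kg.
Tool frame: the origin (TCP) lies on the centre line of the jaws, within the pads' length; the fingertips stand 25 mm ahead of it and the grasp point (between the pads) lies 6 mm ahead of it; z points along the fingers, y is the line along which they close (so a half turn about z gives the same grasp; the last joint's range is limited). The gripper opens to 92 mm and grips with 3 to 60 N. Pads are 20 mm wide; open, the fingers measure 128 mm over their backs; the gripper's body (75 mm by 189 mm) begins 69 mm behind the grasp point.
Start: joints at [1.265, 0.353, 1.633, -0, 1.155, -0.002], TCP at [0.187, 0.596, 0.24] pointing down, gripper open.
Joint ranges: [-2.63, 2.63], [-0.92, 2.1], [0.06, 2.66], [-1.3, 4.44], [0, 2.69], [-3.02, 3.02]. Speed limits (rad/s): [2.22, 2.22, 2.79, 3.14, 3.14, 3.14].

INTERFACE

Orientations are given as a 3x3 rotation matrix whose columns are the frame's x, y, z axes.
In Python, from rig import bot gives the robot as it stands.
- The arm moves only by the shell command python3 -m crank 'ROWS' [FORCE]. ROWS is JSON, a list of rows, each a list of 7 numbers: the closure, from -1 (fully open) to 1 (shut), then the shift along the world's x, y, z in mm, then the turn, a rotation vector about the world's x, y, z in rad. In form: [[fingers, tx, ty, tz, wx, wy, wz], ...]. A call has exactly 10 rows; each row shifts and turns the commanded pose from where the row before left it; what a row does not reach is not made up. A row lasts 1/10 s, in which the tool goes at most 50 mm and 8.59 degrees, less where a joint would pass 70% of its speed; a pose out of reach is approached as far as the arm can. A call is refused whole if a number of a shift passes 50 or a number of a turn 0.15, either way. A call with a gripper value outside its range is refused whole. The fingers move at their own pace and stop on an object; FORCE is the grip in N (left out, the last holds). Time passes only in rows, so rows that do not move let the fingers close, or fill a call up. It gives the time, the measured TCP pose, the force, the opening and the grip force at its end, in the units of the state.
- bot.read_state(): the state, without advancing time (a new reading comes with each control period).
- bot.read_camera(name): name is "scene" or "top" or "wrist"; returns the picture (400x640x3 uint8, red, green, blue); there is no depth.
- bot.get_calibration(name): a dict with "fov_y" (degrees; the focal length in pixels is half the picture's height over the tangent of half this angle, whatever the lens; pixels are square), "cx", "cy" (the principal point, pixels), "k1" (the pictures are not rectified: a ray, as slopes to the right and down, at radius r is drawn at 1 + k1 r^2 times it, then the intrinsics apply), "world_to_cam" (4x4, takes a point from world to camera coordinates); the wrist camera has in their place "mount" (4x4, takes a point from camera to tool coordinates, whose origin is the TCP and whose axes are the flange's). Camera axes: x right, y down, z forward; pixel columns grow to the right and rows downward; lengths in m; the calibration is good to about 2 mm. A picture is of the moment at which its call begins: read the wrist's pose just before it. get_calibration takes no time and is no camera call.
- bot.close_job(): hands the job in; it is judged then, once.
The state is a dict: "time_s": time; "joint_positions": joint angles; "dq": joint speeds; "tau": joint torques, N m; "eef_pos": TCP position; "orientation": TCP orientation; "ft_force": force on the tool from outside, world axes, zero at the start; "moment": the same for the moment, N m; "gripper_width": finger opening in m; "finger_force": force on a finger pad.
Only numpy, scipy, OpenCV 4.12 (cv2) and the standard library are available. Lean on these libraries where they do the work, as an engineer would, in place of code of your own. Each camera call takes 0.05 s, during which the arm holds its last target. There are 200 camera calls.

## Working session

There is one attempt and no reset: what is moved stays moved. The work goes in short steps, Python scripts to look and compute and a shell command to move; the robot and the scene stay as the last step left them, time stands still between calls to the robot, and variables do not carry over. Pictures are saved under pics/ and viewed, at most 10 in all, crops included, and the job is handed in when it is done.

```bash
mkdir -p pics; cat > h.py <<'E'
import numpy as np, cv2
from rig import bot
def K(name):
    c=bot.get_calibration(name); return c, 200/np.tan(np.radians(c["fov_y"])/2)
def w2c(name):
    c,f=K(name)
    if "world_to_cam" in c: return np.array(c["world_to_cam"])
    s=bot.read_state(); T=np.eye(4);T[:3,:3]=s["orientation"];T[:3,3]=s["eef_pos"]
    return np.linalg.inv(T@np.array(c["mount"]))
def ray(name,uv,W):
    c,f=K(name); d=(np.array(uv,float)-[c["cx"],c["cy"]])/f; p=d.copy()
    for _ in range(20): p=d/(1+c["k1"]*(p@p))
    R=W[:3,:3]; return -R.T@W[:3,3], R.T@np.array([p[0],p[1],1])
def at(name,uv,z,W):
    o,d=ray(name,uv,W); return o+d*(z-o[2])/d[2]
def proj(name,P,W):
    c,f=K(name); q=W[:3,:3]@P+W[:3,3]; p=q[:2]/q[2]; p=p*(1+c["k1"]*(p@p)); return p*f+[c["cx"],c["cy"]]
E
python3 - <<'E'
from h import *
for n in("top","scene"):
    cv2.imwrite(f"pics/{n}0.png",bot.read_camera(n)[:,:,::-1])
    W=w2c(n);print(n,-W[:3,:3].T@W[:3,3],W[2,:3],K(n)[0]["fov_y"])
s=bot.read_state();print(s["time_s"],s["eef_pos"],s["orientation"],s["gripper_width"])
E
```

```text
top [0.33826874 0.0105491  1.76372897] [ 0.15021329 -0.00951892 -0.98860779] 42.65737908802883
scene [0.93527026 0.6592298  0.77058765] [-0.34188289 -0.65985886 -0.66910565] 57.498091512002254
0.1 [0.1868278  0.59599473 0.23895001] [[-9.54210477e-01  2.99135774e-01 -3.93181638e-04]
 [ 2.99136032e-01  9.54209747e-01 -1.18029142e-03]
 [ 2.21103640e-05 -1.24386123e-03 -9.99999226e-01]] 0.09172796994254719
```

View pics/top0.png

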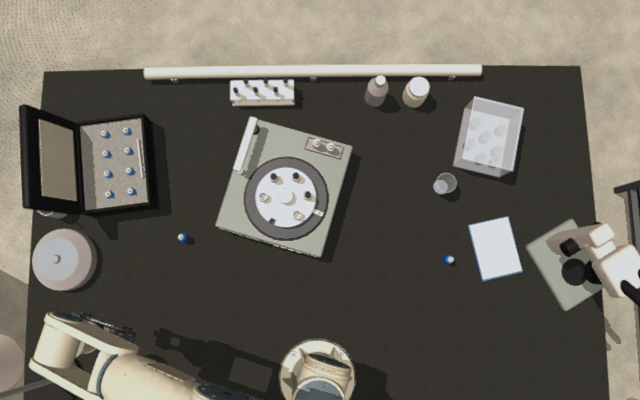

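View pics/scene0.png

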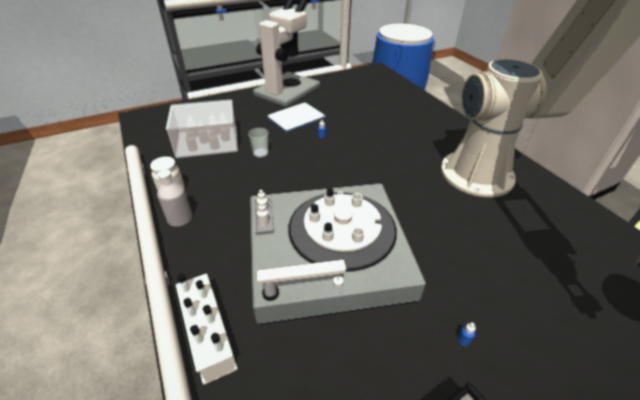

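Top view: turntable around (287,198), notch dark at about (272,221), a bright pin bar at about (319,212). I'll enlarge it.

```bash
python3 - <<'E'
from h import *
a=cv2.imread("pics/top0.png")[145:255,215:360]
cv2.imwrite("pics/top0c.png",cv2.resize(a,None,fx=5.4,fy=5.4,interpolation=cv2.INTER_CUBIC))
E
```

```text
(no output)
```

View pics/top0c.png

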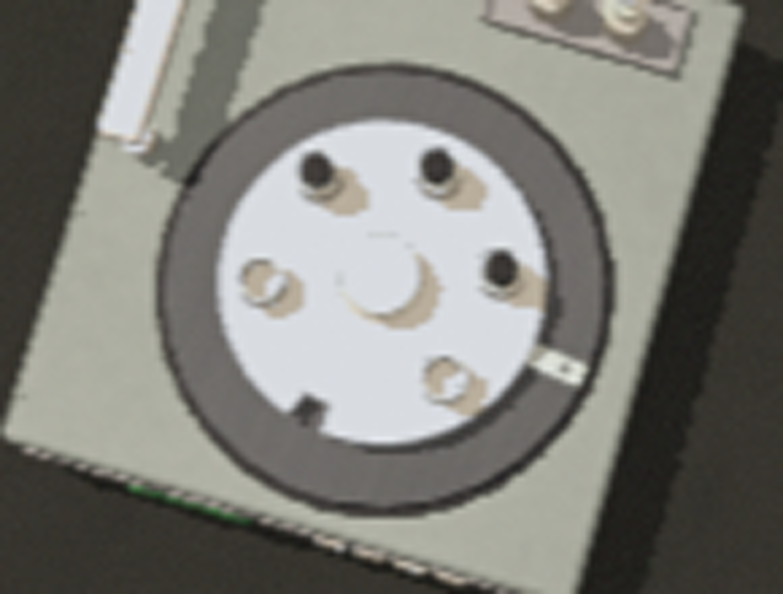

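Crop: turntable centre (385,290), carousel plate centre (383,281), hub (380,275), notch (310,412), bar (558,366), cup5 (266,283), cup1 (446,381). The notch needs to turn anticlockwise by about 100 degrees, pushing on cup1.

```bash
python3 - <<'E'
from h import *
W=w2c("top")
g=lambda u,v,z: at("top",[(u+.5)/5.4+215-.5,(v+.5)/5.4+145-.5],z,W)
for n,u,v,z in [("tt",385.5,290,.093),("plate",383.5,281.5,.114),("hub",380,275,.141),("notch",310,410,.114),("bar",558,366,.097),("barend",585,373,.097),("cup5",266,283,.140),("cup1",447,381,.140)]:
    p=g(u,v,z); 
    if n=="tt": c=p
    d=(p-c)[:2]; print(n,p.round(4),"r",np.hypot(*d).round(4),"ang",np.degrees(np.arctan2(d[1],d[0])).round(1))
print(np.array(K("wrist")[0]["mount"]).round(3),K("wrist")[0]["fov_y"])
E
```

```text
tt [0.5908 0.0933 0.093 ] r 0.0 ang 0.0
plate [0.5928 0.0934 0.114 ] r 0.002 ang 4.0
hub [0.5926 0.0941 0.141 ] r 0.002 ang 25.2
notch [0.5155 0.1378 0.114 ] r 0.0875 ang 149.4
bar [ 0.5422 -0.0114  0.097 ] r 0.1153 ang -114.9
barend [ 0.5378 -0.0277  0.097 ] r 0.1321 ang -113.7
cup5 [0.5888 0.1619 0.14  ] r 0.0687 ang 91.7
cup1 [0.5289 0.0549 0.14  ] r 0.0728 ang -148.2
[[-0.001 -0.957 -0.289  0.081]
 [ 1.    -0.001  0.001  0.001]
 [-0.001 -0.289  0.957 -0.146]
 [ 0.     0.     0.     1.   ]] 70.54732282437566
```

```bash
python3 -m crank '[[1,21,-31,0,0,0,-0.066],[1,21,-31,0,0,0,-0.066],[1,21,-31,0,0,0,-0.066],[1,21,-31,0,0,0,-0.066],[1,21,-31,0,0,0,-0.066],[1,21,-31,0,0,0,-0.066],[1,21,-31,0,0,0,-0.066],[1,21,-31,0,0,0,-0.066],[1,21,-31,0,0,0,-0.066],[1,21,-31,0,0,0,-0.066]]' 20 && python3 -m crank '[[1,21,-31,0,0,0,-0.066],[1,21,-31,0,0,0,-0.066],[1,21,-31,0,0,0,-0.066],[1,21,-31,0,0,0,-0.066],[1,21,-31,0,0,0,-0.066],[1,21,-31,0,0,0,-0.066],[1,0,0,0,0,0,0],[1,0,0,0,0,0,0],[1,0,0,0,0,0,0],[1,0,0,0,0,0,0]]'
python3 - <<'E'
from h import *
W=w2c("wrist");np.save("W1.npy",W);cv2.imwrite("pics/w1.png",bot.read_camera("wrist")[:,:,::-1])
for n,z,r,a in [("hub",.141,0,0),("cup1",.14,.072,211.4),("cup5",.14,.072,91.4),("notch",.114,.09,151.4),("bar",.097,.125,245.4)]:
    t=np.radians(a);print(n,proj("wrist",np.array([.592+r*np.cos(t),.0936+r*np.sin(t),z]),W).round(0))
E
```

```text
time_s: 1.1
eef_pos: [0.3974, 0.2849, 0.2394]
orientation: [[-0.568, 0.823, -0.0], [0.823, 0.568, -0.0], [-0.0, -0.0, -1.0]]
ft_force: [-0.4, -0.2, -0.0]
gripper_width: 0.0141
finger_force: 0.0
time_s: 2.1
eef_pos: [0.5223, 0.1013, 0.2395]
orientation: [[-0.211, 0.977, -0.0], [0.977, 0.211, 0.0], [0.0, -0.0, -1.0]]
ft_force: [-0.5, 0.3, -0.1]
gripper_width: 0.0006
finger_force: 0.0
hub [390. 231.]
cup1 [318. 254.]
cup5 [411. 155.]
notch [317. 164.]
bar [312. 295.]
```

View pics/w1.png

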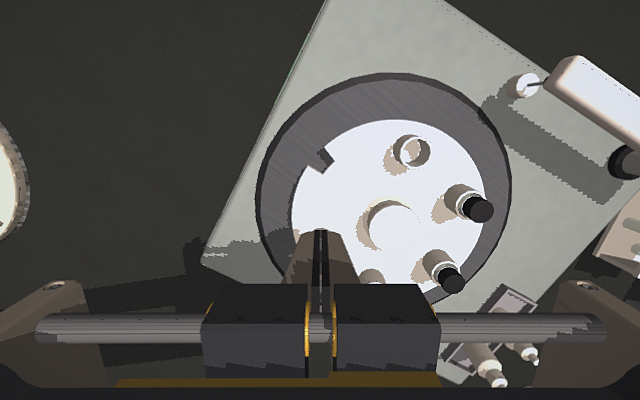

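Wrist view: the notch (319,160), cup5 (411,150) and hub (390,226) lie within 5 px of the predicted places, with the closed fingers over the free space. Now I'll descend there and list the arc steps.

```bash
python3 -m crank '[[1,-1,0,-9,0,0,0],[1,0,0,-9,0,0,0],[1,-1,0,-9,0,0,0],[1,0,0,-9,0,0,0],[1,0,0,-9,0,0,0],[1,0,0,-9,0,0,0],[1,0,0,-9,0,0,0],[1,0,0,-9,0,0,0],[1,0,0,-9,0,0,0],[1,0,0,0,0,0,0]]'
python3 - <<'E'
import numpy as np
a=np.radians(np.arange(174,280,5));p=72*np.c_[np.cos(a),np.sin(a)]
print((p+[592,93.6]).round(1).tolist()); print(np.diff(p,axis=0).round(1).tolist())
E
```

```text
time_s: 3.15
eef_pos: [0.5202, 0.1002, 0.1572]
orientation: [[-0.209, 0.978, -0.002], [0.978, 0.209, -0.0], [0.0, -0.002, -1.0]]
ft_force: [0.4, 0.3, -0.1]
gripper_width: 0.0006
finger_force: 0.0
[[520.4, 101.1], [520.0, 94.9], [520.2, 88.6], [520.9, 82.3], [522.1, 76.2], [523.9, 70.2], [526.2, 64.3], [529.0, 58.7], [532.3, 53.3], [536.0, 48.3], [540.2, 43.6], [544.8, 39.3], [549.7, 35.4], [554.9, 31.9], [560.4, 28.9], [566.2, 26.4], [572.2, 24.4], [578.3, 22.9], [584.5, 22.0], [590.7, 21.6], [597.0, 21.8], [603.3, 22.5]]
[[-0.4, -6.3], [0.2, -6.3], [0.7, -6.2], [1.3, -6.2], [1.8, -6.0], [2.3, -5.8], [2.8, -5.6], [3.3, -5.4], [3.7, -5.0], [4.2, -4.7], [4.6, -4.3], [4.9, -3.9], [5.2, -3.5], [5.5, -3.0], [5.8, -2.5], [6.0, -2.0], [6.1, -1.5], [6.2, -0.9], [6.3, -0.4], [6.3, 0.2], [6.2, 0.7]]
```

```bash
python3 -m crank '[[1,0,-6,-4,0,0,0],[1,0,-6,-4,0,0,0],[1,1,-6,0,0,0,0],[1,1,-6,0,0,0,0],[1,2,-6,0,0,0,0.087],[1,2,-6,0,0,0,0.087],[1,3,-6,0,0,0,0.087],[1,3,-5,0,0,0,0.087],[1,4,-5,0,0,0,0.087],[1,4,-5,0,0,0,0.087]]'; python3 -m crank '[[1,5,-4,0,0,0,0.087],[1,5,-4,0,0,0,0.087],[1,5,-4,0,0,0,0.087],[1,5,-3,0,0,0,0.087],[1,6,-2,0,0,0,0.087],[1,6,-2,0,0,0,0.087],[1,6,-2,0,0,0,0.087],[1,6,-1,0,0,0,0.087],[1,0,0,0,0,0,0],[1,0,0,0,0,0,0]]'
python3 - <<'E'
from h import *
W=w2c("wrist");np.save("W2.npy",W);cv2.imwrite("pics/w2.png",bot.read_camera("wrist")[:,:,::-1])
cv2.imwrite("pics/t2.png",bot.read_camera("top")[:,:,::-1])
E
```

```text
time_s: 4.15
eef_pos: [0.5414, 0.0429, 0.1509]
orientation: [[-0.671, 0.741, 0.001], [0.741, 0.671, 0.0], [-0.0, 0.001, -1.0]]
ft_force: [0.3, 1.8, -0.0]
gripper_width: 0.0002
finger_force: 0.4
time_s: 5.15
eef_pos: [0.585, 0.021, 0.1507]
orientation: [[-0.99, 0.144, 0.0], [0.144, 0.99, 0.0], [-0.0, 0.0, -1.0]]
ft_force: [-0.1, 0.5, 1.1]
gripper_width: 0.0003
finger_force: 0.0
```

View pics/w2.png

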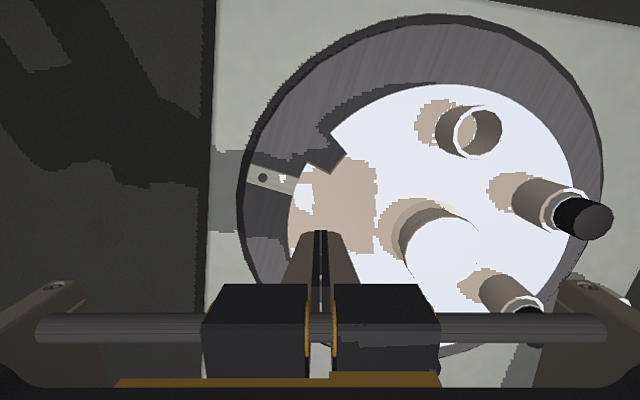

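The notch (around (328,155)) is approaching the bar (263,178)–(290,183); the carousel is turning well. I'll enlarge to measure.

```bash
python3 - <<'E'
from h import *
a=cv2.imread("pics/w2.png")[100:230,230:400]
cv2.imwrite("pics/w2c.png",cv2.resize(a,None,fx=4.5,fy=4.5,interpolation=cv2.INTER_CUBIC))
E
```

```text
(no output)
```

View pics/w2c.png

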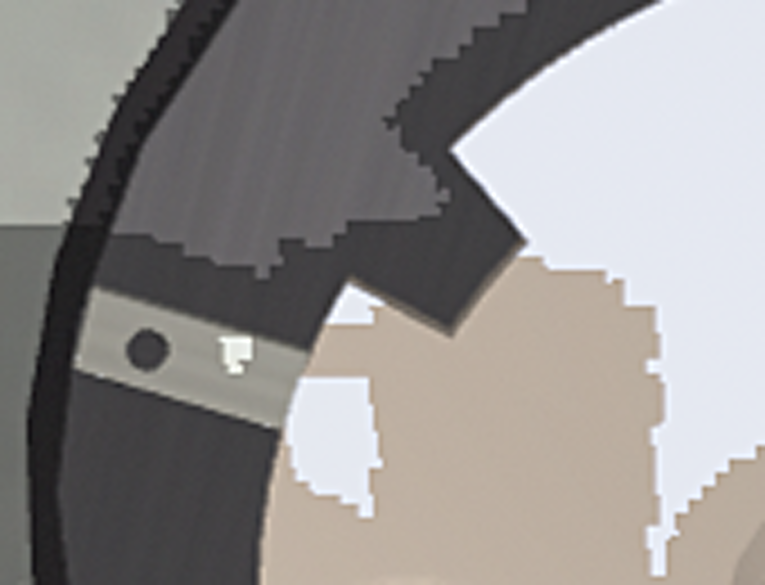

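Crop corners: notch rim (450,148),(347,280), inner (525,241),(450,333); bar ends (92,290),(74,370) and (308,350),(280,430).

```bash
python3 - <<'E'
from h import *
W=np.load("W2.npy")
g=lambda u,v,z: at("wrist",[(u+.5)/4.5+230-.5,(v+.5)/4.5+100-.5],z,W)[:2]*1000
A,B,C,D=[g(*p,.114) for p in [(450,148),(347,280),(525,241),(450,333)]]
ang=lambda v:np.degrees(np.arctan2(v[1],v[0]))%360
print(A,B,C,D,np.linalg.norm(A-B),np.linalg.norm(C-D))
mo,mi=(A+B)/2,(C+D)/2; ax=mo-mi; print("notch axis dir",ang(ax),np.linalg.norm(ax))
c0=mi-ax/np.linalg.norm(ax)*81; print("centre from notch",c0)
c=np.array([592,93.6]); print("notch ang/r",ang(mi-c),np.linalg.norm(mi-c),ang(mo-c),np.linalg.norm(mo-c))
for z in(.095,.098,.101):
    e=[g(*p,z) for p in[(92,290),(74,370),(308,350),(280,430)]]
    o=(e[0]+e[1])/2;i=(e[2]+e[3])/2
    print(z,"bar w",np.linalg.norm(e[0]-e[1]),"r",np.linalg.norm(o-c),"ang",ang(o-c),ang(i-c),"dir",ang(e[0]-e[2]),ang(e[1]-e[3]))
E
```

```text
[516.72583719  38.03891784] [532.95349923  20.83750614] [531.11314409  46.89394519] [542.80206759  34.48143856] 23.64795086368282 17.04996343991399
notch axis dir 222.87156317180074 16.53466691736906
centre from notch [596.32093941  95.79662606]
notch ang/r 223.86962677084955 76.35036022105788 223.69196404205925 92.88296510434077
0.095 bar w 13.636773489443616 r 129.34710536634498 ang 245.2129334734695 245.21214643206616 dir 245.7472245541424 244.66892956105
0.098 bar w 13.43392950779426 r 128.77925466327986 ang 244.85546963305842 244.72336547131772 dir 245.74722455414206 244.66892956105022
0.101 bar w 13.231085526144593 r 128.21646086714927 ang 244.49485354654996 244.2341583506854 dir 245.74722455414224 244.66892956105013
```

About 21.5° remain (27 mm at the finger).

```bash
python3 -m crank '[[1,3,0,0,0,0,0.042],[1,3,0,0,0,0,0.042],[1,3,0,0,0,0,0.042],[1,3,0,0,0,0,0.042],[1,3,0,0,0,0,0.042],[1,3,0,0,0,0,0.042],[1,3,0.5,0,0,0,0.042],[1,3,0.5,0,0,0,0.042],[1,2.5,1,0,0,0,0.042],[1,0,0,0,0,0,0]]'
python3 - <<'E'
from h import *
W=w2c("wrist");np.save("W3.npy",W);a=bot.read_camera("wrist")[:,:,::-1];cv2.imwrite("pics/w3.png",a)
cv2.imwrite("pics/w3c.png",cv2.resize(a[100:300,180:420],None,fx=3,fy=3,interpolation=cv2.INTER_CUBIC))
E
```

```text
time_s: 6.25
eef_pos: [0.6114, 0.0234, 0.1506]
orientation: [[-0.972, -0.234, 0.0], [-0.234, 0.972, -0.0], [-0.0, -0.0, -1.0]]
ft_force: [0.1, 0.1, 0.7]
gripper_width: 0.001
finger_force: 0.0
```

View pics/w3c.png

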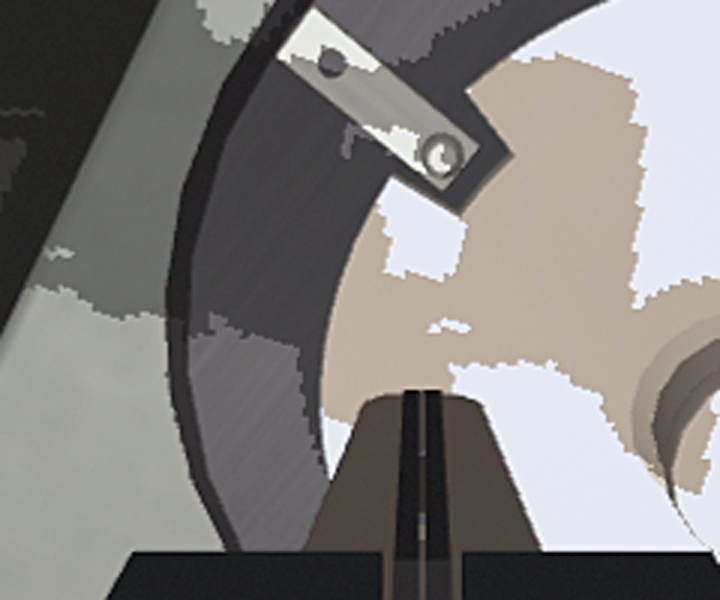

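The pin (442,157) is now visible inside the notch, with corners at rim (468,90),(390,178) and inner (512,155),(460,212).

```bash
python3 - <<'E'
from h import *
W=np.load("W3.npy")
g=lambda u,v,z: at("wrist",[(u+.5)/3+180-.5,(v+.5)/3+100-.5],z,W)[:2]*1000
A,B,C,D=[g(*p,.114) for p in [(468,90),(390,178),(512,155),(460,212)]]
mo,mi=(A+B)/2,(C+D)/2;ax=(mo-mi)/np.linalg.norm(mo-mi);n=mi+9*ax;c=mi-81*ax
for z in(.104,.106):
    p=g(442,157,z);d=p-n;t=np.array([-ax[1],ax[0]])
    print("notch",n,"pin",p,"radial",d@ax,"tang(acw +)",d@t)
print("c",c, np.degrees(np.arctan2(ax[1],ax[0]))%360)
# hub centre from pin: bar direction 245.2
b=np.radians(245.2);print(p-90*np.array([np.cos(b),np.sin(b)]))
E
```

```text
notch [553.7712525   17.43273082] pin [555.61879117  15.44500098] radial 0.9463001594193304 tang(acw +) 2.5434199548235803
notch [553.7712525   17.43273082] pin [555.38105069  15.33693535] radial 1.1496221226644014 tang(acw +) 2.379533112523302
c [594.18930582  97.84654161] 243.31471898987863
[593.13173811  97.03690842]
```

```bash
python3 -m crank '[[1,0.5,0.1,0,0,0,0],[1,0.5,0.1,0,0,0,0],[1,0.5,0.1,0,0,0,0],[1,0.5,0.2,0,0,0,0],[1,0,0,0,0,0,0],[1,0,0,0,0,0,0],[1,0,0,0,0,0,0],[1,0,0,0,0,0,0],[1,0,0,0,0,0,0],[1,0,0,0,0,0,0]]'
python3 - <<'E'
from h import *
W=w2c("wrist");np.save("W3.npy",W);a=bot.read_camera("wrist")[:,:,::-1]
cv2.imwrite("pics/w4c.png",cv2.resize(a[110:190,250:370],None,fx=6,fy=6,interpolation=cv2.INTER_CUBIC))
E
```

```text
time_s: 7.3
eef_pos: [0.6135, 0.0239, 0.1506]
orientation: [[-0.972, -0.234, 0.0], [-0.234, 0.972, 0.0], [-0.0, -0.0, -1.0]]
ft_force: [-1.3, 0.4, 1.0]
gripper_width: 0.0
finger_force: 0.3
```

View pics/w4c.png

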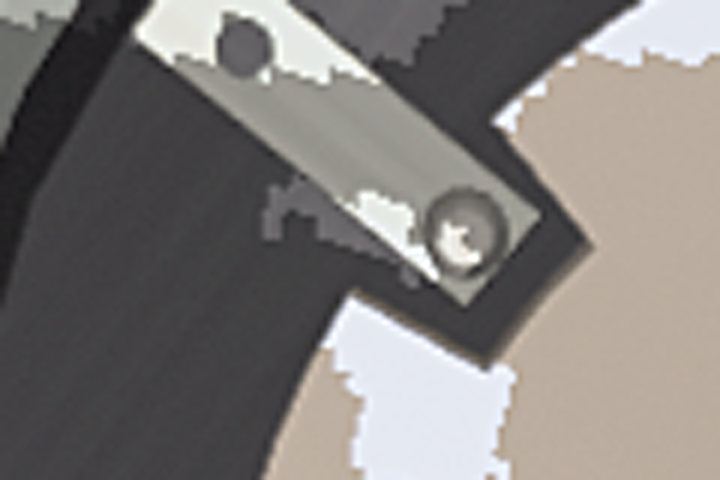

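Pin (467,233); notch corners rim (492,122),(352,292), inner (592,246),(488,368).

```bash
python3 - <<'E'
from h import *
W=np.load("W3.npy")
g=lambda u,v,z: at("wrist",[(u+.5)/6+250-.5,(v+.5)/6+110-.5],z,W)[:2]*1000
A,B,C,D=[g(*p,.114) for p in [(492,122),(352,292),(592,246),(488,368)]]
mo,mi=(A+B)/2,(C+D)/2;ax=(mo-mi)/np.linalg.norm(mo-mi);n=mi+9*ax
p=g(467,233,.105);d=p-n;t=np.array([-ax[1],ax[0]])
print("radial",d@ax,"tang",d@t,"c",mi-81*ax)
E
```

```text
radial 1.3179608840728845 tang -0.46988406018423806 c [595.76549325  97.27874022]
```

The notch is within 0.5 mm of the pin tangentially. Back off, rise and go over the hub.

```bash
python3 -m crank '[[1,-4,-1,0,0,0,0],[1,-4,-1,0,0,0,0],[1,-4,-1,0,0,0,0],[1,0,0,9,0,0,0],[1,0,0,9,0,0,0],[1,0,0,9,0,0,0],[1,0,0,9,0,0,0],[1,0,0,9,0,0,0],[1,0,0,0,0,0,0],[1,0,0,0,0,0,0]]'; python3 -m crank '[[1,-1,8,0,0,0,0],[1,-1,8,0,0,0,0],[1,-1,8,0,0,0,0],[1,-1,8,0,0,0,0],[1,-1,8,0,0,0,0],[1,-1,8,0,0,0,0],[1,-1,8,0,0,0,0],[1,-1,8,0,0,0,0],[1,0,10,0,0,0,0],[1,0,0,0,0,0,0]]'; python3 -m crank '[[1,0,0,-4,0,0,0],[1,0,0,-4,0,0,0],[1,0,0,-4,0,0,0],[1,0,0,-4,0,0,0],[1,0,0,-3,0,0,0],[1,0,0,-3,0,0,0],[1,0,0,-2,0,0,0],[1,0,0,-1,0,0,0],[1,0,0,0,0,0,0],[1,0,0,0,0,0,0]]'
```

```text
time_s: 8.35
eef_pos: [0.6016, 0.0209, 0.1958]
orientation: [[-0.972, -0.234, 0.0], [-0.234, 0.972, 0.0], [-0.0, -0.0, -1.0]]
ft_force: [0.4, -0.4, -1.1]
gripper_width: 0.0003
finger_force: 0.0
time_s: 9.35
eef_pos: [0.5935, 0.0961, 0.1956]
orientation: [[-0.972, -0.235, 0.0], [-0.235, 0.972, 0.0], [-0.0, 0.0, -1.0]]
ft_force: [-0.7, -0.6, 0.8]
gripper_width: 0.0001
finger_force: 0.0
time_s: 10.35
eef_pos: [0.5936, 0.0949, 0.1707]
orientation: [[-0.972, -0.234, 0.0], [-0.234, 0.972, 0.0], [-0.0, 0.0, -1.0]]
ft_force: [0.4, -0.8, -0.3]
gripper_width: 0.0007
finger_force: 0.0
```

```bash
python3 -m crank '[[1,0,0,-1,0,0,0],[1,0,0,-1,0,0,0],[1,0,0,-1,0,0,0],[1,0,0,-1,0,0,0],[1,0,0,-1,0,0,0],[1,0,0,-1,0,0,0],[1,0,0,-1,0,0,0],[1,0,0,-1,0,0,0],[1,0,0,0,0,0,0],[1,0,0,0,0,0,0]]'
```

```text
time_s: 11.35
eef_pos: [0.5935, 0.0949, 0.1632]
orientation: [[-0.972, -0.234, 0.0], [-0.234, 0.972, -0.0], [-0.0, -0.0, -1.0]]
ft_force: [-1.8, -0.7, 5.9]
gripper_width: 0.0003
finger_force: 3.1
```

```bash
python3 -m crank '[[1,0,0,-1,0,0,0],[1,0,0,-1,0,0,0],[1,0,0,-1,0,0,0],[1,0,0,-1,0,0,0],[1,0,0,0,0,0,0],[1,0,0,0,0,0,0],[1,0,0,0,0,0,0],[1,0,0,0,0,0,0],[1,0,0,0,0,0,0],[1,0,0,0,0,0,0]]'
```

```text
time_s: 12.35
eef_pos: [0.5935, 0.0949, 0.1594]
orientation: [[-0.972, -0.234, 0.0], [-0.234, 0.972, -0.0], [-0.0, -0.0, -1.0]]
ft_force: [-3.1, 0.3, 7.9]
gripper_width: 0.0004
finger_force: 4.2
```

```bash
python3 -m crank '[[1,0,0,-1,0,0,0],[1,0,0,-1,0,0,0],[1,0,0,0,0,0,0],[1,0,0,0,0,0,0],[1,0,0,0,0,0,0],[1,0,0,0,0,0,0],[1,0,0,0,0,0,0],[1,0,0,0,0,0,0],[1,0,0,0,0,0,0],[1,0,0,0,0,0,0]]'
```

```text
time_s: 13.35
eef_pos: [0.5936, 0.0948, 0.1593]
orientation: [[-0.972, -0.234, 0.001], [-0.234, 0.972, 0.0], [-0.001, -0.0, -1.0]]
ft_force: [-8.6, -1.8, 25.0]
gripper_width: 0.0001
finger_force: 12.9
```

A firm stop at TCP 0.1593, which matches the expected home height (0.159). Lift off, move aside and check.

```bash
python3 -m crank '[[1,0,0,1,0,0,0],[1,0,0,1,0,0,0],[1,0,0,2,0,0,0],[1,0,0,5,0,0,0],[1,0,0,12,0,0,0],[1,0,0,15,0,0,0],[1,0,0,15,0,0,0],[1,0,0,15,0,0,0],[1,0,0,15,0,0,0],[1,0,0,15,0,0,0]]'; python3 -m crank '[[1,-20,0,5,0,0,0],[1,-20,0,5,0,0,0],[1,-20,0,5,0,0,0],[1,-20,0,5,0,0,0],[1,-20,0,5,0,0,0],[1,-20,0,5,0,0,0],[1,-20,0,5,0,0,0],[1,-20,0,0,0,0,0],[1,-10,0,0,0,0,0],[1,0,0,0,0,0,0]]'
python3 - <<'E'
from h import *
t=bot.read_camera("top")[:,:,::-1];s=bot.read_camera("scene")[:,:,::-1]
a=cv2.resize(t[145:255,215:360],(527,400),interpolation=cv2.INTER_CUBIC);b=cv2.resize(s[170:330,240:440],(500,400),interpolation=cv2.INTER_CUBIC)
cv2.imwrite("pics/fin.png",cv2.resize(np.hstack([a,b]),(800,312)))
E
```

```text
time_s: 14.35
eef_pos: [0.5936, 0.0949, 0.2542]
orientation: [[-0.972, -0.234, 0.001], [-0.234, 0.972, 0.0], [-0.001, -0.0, -1.0]]
ft_force: [-0.5, 0.4, -0.0]
gripper_width: 0.0007
finger_force: 0.0
time_s: 15.35
eef_pos: [0.4228, 0.0949, 0.2882]
orientation: [[-0.972, -0.234, 0.001], [-0.234, 0.972, 0.0], [-0.001, 0.0, -1.0]]
ft_force: [-0.8, 0.3, 0.6]
gripper_width: 0.0004
finger_force: 0.0
```

View pics/fin.png

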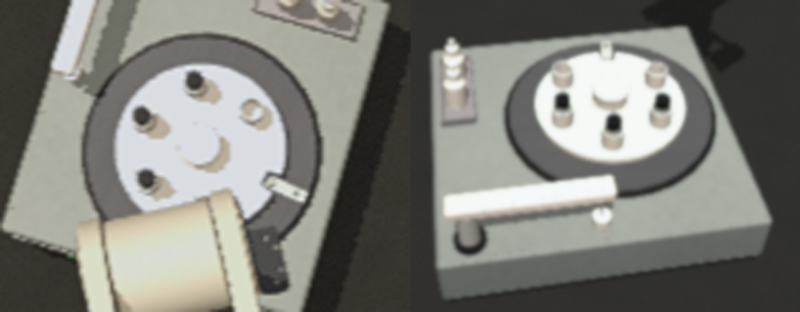

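The carousel sits level with the bar running into the notch (285,187). All three vials stand in their cups, the tray bottles are upright, and the hand is clear.

```bash
python3 -c "
from rig import bot
print(bot.close_job())"
```

```text
the job is handed in; nothing more can be done
None
```

The carousel was pushed round until its notch stood within about 0.5 mm of the pin, then pressed home to a firm stop at the expected height; the hand is clear, the three vials are still standing, and the job was handed in at about 15 s.

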